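# Crisscross-tighten the leak-test chamber lid

### The job

Finish clamping the round lid of the leak-test chamber evenly, turning its black knobs clockwise. First pass: two diagonally opposite knobs are still loose, so bring both to their yellow ticks, level with the other pair, before any knob goes further. Second pass: turn all four on to their green ticks in crisscross order, that is both knobs of one diagonal first and then both of the other; do not turn the red knob or shift the other things on the granite plate.

Things in the scene. Friction and masses are not known exactly. Their poses are not given: they have to be found in the camera images.
- lid_top (a point): Centre of the upper face of the fixed leak-test chamber's round grey lid (240 mm across, sight glass in the middle, blue body), 52 mm above the 50 mm thick granite plate; z up. Four black T-bar knobs stand at (+-58, +-58) mm along its x and y. Round each knob are three ticks: white (loose), yellow (snug), green (tight). A white stripe on one end of a bar is its pointer.
- clamp1 (a joint): Turn (rad) of the black knob at the lid's (+58, +58) mm; starts loose, 0 to 0.2; diagonal to clamp3. At 0 its bar lies along lid x, pointer to +x (white tick); grows clockwise from above; 0.8 yellow, 1.5 green and hard stop. Friction 0.06 N m, stays put. Bar 46 long, 14 thick, top 48 mm above lid, on a 40 mm disc 12 mm above lid; grasp its 14 mm, centred 37 mm above lid.
- clamp2 (a joint): Turn (rad) of the black knob at the lid's (-58, +58) mm; starts snug, 0.7 to 0.9; diagonal to clamp4. At 0 its bar lies along lid x, pointer to +x (white tick); grows clockwise from above; 0.8 yellow, 1.5 green and hard stop. Friction 0.06 N m, stays put. Bar 46 long, 14 thick, top 48 mm above lid, on a 40 mm disc 12 mm above lid; grasp its 14 mm, centred 37 mm above lid.
- clamp3 (a joint): Turn (rad) of the black knob at the lid's (-58, -58) mm; starts loose, 0 to 0.2; diagonal to clamp1. At 0 its bar lies along lid x, pointer to +x (white tick); grows clockwise from above; 0.8 yellow, 1.5 green and hard stop. Friction 0.06 N m, stays put. Bar 46 long, 14 thick, top 48 mm above lid, on a 40 mm disc 12 mm above lid; grasp its 14 mm, centred 37 mm above lid.
- clamp4 (a joint): Turn (rad) of the black knob at the lid's (+58, -58) mm; starts snug, 0.7 to 0.9; diagonal to clamp2. At 0 its bar lies along lid x, pointer to +x (white tick); grows clockwise from above; 0.8 yellow, 1.5 green and hard stop. Friction 0.06 N m, stays put. Bar 46 long, 14 thick, top 48 mm above lid, on a 40 mm disc 12 mm above lid; grasp its 14 mm, centred 37 mm above lid.
- red_pointer (a point): Bystander: pointer end of the RED T-bar knob on a small adjusting stage (90 x 70 mm, 76 mm high with the knob) fixed on the granite plate; the point is 22 mm from the knob's axis, 72 mm above the plate. Not to be turned.
- case_mid (a point): Bystander: centre of a loose wooden gauge-block case, 100 x 60 x 36 mm, on the granite plate.
- ring_mid (a point): Bystander: centre of a loose steel ring gauge, 72 mm across, 24 mm high, on the granite plate.
- sample_mid (a point): Bystander: centre of a loose black connector sample with copper strips, 85 x 55 x 42 mm, on the granite plate.

How it is judged:
By the outcome, as a careful person would: the job done as asked, in the order asked, and still so for the second after the job is handed in, with the robot touching nothing.
It also fails if it takes over 72 s, if anything falls off the work surface, if the arm or the gripper's body presses on something with over 40 N, if the wrist force passes 120 N, or if a joint passes its speed limit or range.

### The arm

A 6-joint arm with a two-finger parallel gripper is mounted at the origin on the work surface. World frame = base frame: x ahead of the robot, y to its left, z up, the work surface at z = 0. Lengths are in m, angles in rad, forces in N, time in s.
With the tool pointing down it reaches from about 0.425 to 1.125 m from the base axis. Payload 14.9 kg.
Tool frame: the origin (TCP) lies midway between the tips of the shut fingers; the grasp point (between the pads) lies 19 mm behind it; z points along the fingers, x is the direction in which the jaws open and shut, and the axes are right-handed (so a half turn about z gives the same grasp; the last joint's range is limited). The gripper opens to 91 mm and grips with 3 to 60 N. Pads are 32 mm wide; open, the fingers measure 118 mm over their backs; the gripper's body (76 mm by 178 mm) begins 60 mm behind the grasp point.
Start: joints at [1.19, 0.379, 1.734, -0, 1.028, -0.033], TCP at [0.239, 0.658, 0.214] pointing down, gripper open.
Joint ranges: [-2.77, 2.77], [-0.74, 2.19], [0, 2.66], [-1.06, 4.2], [0.31, 2.87], [-3.08, 3.08]. Speed limits (rad/s): [1.89, 1.89, 2.39, 3.14, 3.14, 3.14].

### API

Orientations are given as [roll, pitch, yaw] about the fixed x, y, z axes, in that order (R = Rz(yaw) Ry(pitch) Rx(roll)).
In Python, from station import monitor, capture, camera_info, ctrl gives the robot as it stands.
- The arm moves only by the shell command python3 -m jog 'ROWS' [FORCE]. ROWS is text: rows parted by semicolons, each of 5 numbers parted by spaces: the shift along the tool's x, y, z in m, then the turn about the tool's z in degrees, then the finger opening in m, from 0 to 0.0912. In form: tx ty tz roll grip; .... A call has 1 to 5 rows; each row shifts and turns the commanded pose from where the row before left it, along the tool's axes as they then stand; what a row does not reach is not made up. A row lasts 1/8 s, in which the tool goes at most 62.5 mm and 10.7 degrees, less where a joint would pass 70% of its speed; a pose out of reach is approached as far as the arm can. A call is refused whole if a number of a shift passes 0.0625 or a number of a turn 10.7, either way. A call with a gripper value outside its range is refused whole. The fingers move at their own pace and stop on an object; FORCE is the grip in N (left out, the last holds). Time passes only in rows, so rows that do not move let the fingers close. It gives the time, the measured TCP pose, the force and the opening at its end, in the units of the state.
- monitor.observe(): the state, without advancing time (a new reading comes with each control period).
- capture(name): name is "scene" or "top" or "wrist"; returns the picture (480x640x3 uint8, red, green, blue); there is no depth.
- camera_info(name): a dict with "fx", "fy", "cx", "cy" (pixels), "R" (3x3) and "t" (3): a world point X has camera coordinates R X + t; the wrist camera has in their place "T_tool_cam" (4x4, takes a point from camera to tool coordinates, whose origin is the TCP and whose axes are the tool frame's). Camera axes: x right, y down, z forward; pixel columns grow to the right and rows downward; lengths in m; the calibration is good to about 2 mm. A picture is of the moment at which its call begins: read the wrist's pose just before it. camera_info takes no time and is no camera call.
- ctrl.close_job(): hands the job in, once; it reports no verdict.
The state is a dict: "clock": time; "q": joint angles; "joint_velocities": joint speeds; "joint_torque": joint torques, N m; "ee_pos": TCP position; "tcp_rot": TCP orientation; "force": force on the tool from outside, world axes, zero at the start; "torque": the same for the moment, N m; "finger_gap": finger opening in m.
Only numpy, scipy, OpenCV 4.12 (cv2) and the standard library are available. Lean on these libraries where they do the work, as an engineer would, in place of code of your own. Each camera call takes 0.05 s, during which the arm holds its last target. There are 200 camera calls.

## Working session

There is one attempt and no reset: what is moved stays moved. The work goes in short steps, Python scripts to look and compute and a shell command to move; the robot and the scene stay as the last step left them, time stands still between calls to the robot, and variables do not carry over. Pictures are saved under pics/ and viewed, about 8 in all and at most 12, crops included, and the job is handed in when it is done.

```bash
mkdir -p pics; ls; python3 - <<'E'
from station import monitor,capture,camera_info
import cv2,numpy as np
s=monitor.observe();print({k:np.round(v,3).tolist() for k,v in s.items()})
ims=[]
for n in("top","scene"):
    im=capture(n);cv2.imwrite(f"pics/{n}0.png",im[:,:,::-1]);print(n,camera_info(n))
print(camera_info("wrist"))
E
```

```text
pics
{'clock': 0.0, 'q': [1.19, 0.379, 1.735, 0.0, 1.028, -0.033], 'joint_velocities': [0.001, 0.001, 0.002, -0.0, -0.0, 0.002], 'joint_torque': [0.001, -76.374, -43.436, 0.065, 0.042, -0.0], 'ee_pos': [0.238, 0.658, 0.213], 'tcp_rot': [-3.142, 0.001, 1.223], 'force': [-0.55, -0.378, -0.14], 'torque': [-0.045, 0.012, 0.031], 'finger_gap': 0.091}
top {'fx': 467.7382882407499, 'fy': 467.7382882407499, 'cx': 317.21883321849725, 'cy': 229.74524860044392, 'R': array([[ 0.01108902, -0.99992741,  0.00471199],
       [-0.99866446, -0.01131257, -0.05041149],
       [ 0.05046113, -0.00414668, -0.99871742]]), 't': array([-0.02311747,  0.58172248,  1.03723965])}
scene {'fx': 606.2945204961804, 'fy': 606.2945204961804, 'cx': 324.0012651121901, 'cy': 232.92930557755687, 'R': array([[ 0.49967216,  0.86611039,  0.01343639],
       [ 0.59463822, -0.33169396, -0.73238276],
       [-0.62986754,  0.37394106, -0.68076058]]), 't': array([-0.30328043, -0.25582118,  1.64755336])}
{'fx': 356.3155083131786, 'fy': 356.3155083131786, 'cx': 321.18199230111946, 'cy': 236.4766639083952, 'T_tool_cam': array([[ 9.99999408e-01, -1.02696314e-04, -1.08295319e-03,
         2.60670034e-04],
       [ 4.05400014e-04,  9.59000332e-01,  2.83404655e-01,
        -7.94657641e-02],
       [ 1.00944786e-03, -2.83404926e-01,  9.58999806e-01,
        -1.71277504e-01],
       [ 0.00000000e+00,  0.00000000e+00,  0.00000000e+00,
         1.00000000e+00]])}
```

View pics/top0.png

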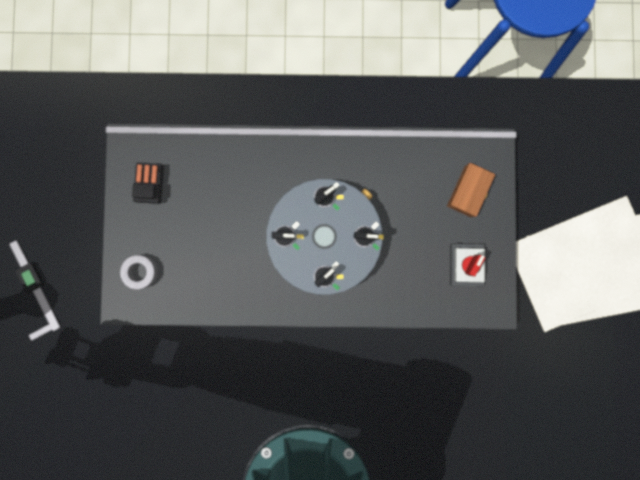

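View pics/scene0.png

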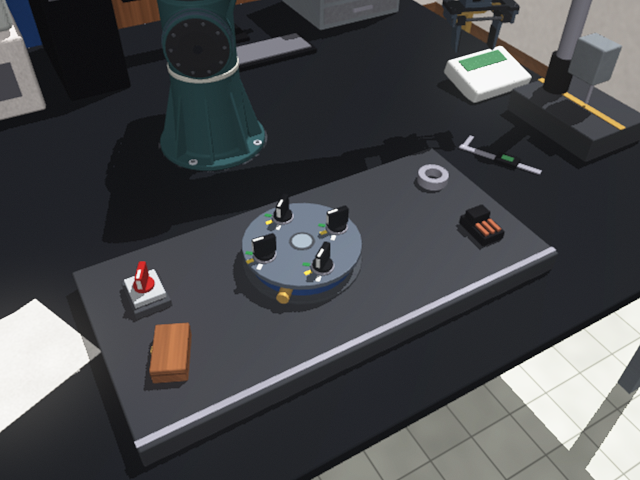

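The top view shows the lid with its sight glass at about (324,236) and its knobs at about (290,236), (329,195), (369,236) and (329,275), so the lid is turned by roughly 45°. The ring, sample, case and red knob are well clear. The scene view agrees with this.

```bash
cat > h.py <<'E'
from station import monitor,capture,camera_info
import cv2,numpy as np
from scipy.spatial.transform import Rotation as Ro
def cam(n):
    """return cam->world rotation, camera centre, K values"""
    c=camera_info(n)
    if n=="wrist":
        s=monitor.observe();R=Ro.from_euler('xyz',s['tcp_rot']).as_matrix();T=c['T_tool_cam']
        return R@T[:3,:3],R@T[:3,3]+np.array(s['ee_pos']),c
    return c['R'].T,-c['R'].T@c['t'],c
def ray(C,uv,z):
    R,o,c=C
    d=R@np.array([(uv[0]-c['cx'])/c['fx'],(uv[1]-c['cy'])/c['fy'],1.])
    return o+d*(z-o[2])/d[2]
def proj(C,X):
    R,o,c=C;p=R.T@(np.array(X)-o);return p[0]/p[2]*c['fx']+c['cx'],p[1]/p[2]*c['fy']+c['cy']
def pose():
    s=monitor.observe();return np.array(s['ee_pos']),s['tcp_rot'],s
E
python3 - <<'E'
from h import *
C=cam("top")
print("glass",ray(C,(324,236.5),.102))
for p in[(290,236),(329,195),(369,236),(329,275)]:print(p,ray(C,p,.145).round(3))
S=cam("scene");print("scene glass",ray(S,(302,241),.102))
print("red",ray(C,(472,265),.12),"ring",ray(C,(138,272),.074))
t=ray(C,(324,236.5),.102);p,r,s=pose()
# hover so that camera sees the lid: target TCP = lid - offset, z .32
R=Ro.from_euler('xyz',r).as_matrix();print("tool delta to lid centre",R.T@(t-p))
E
```

```text
glass [ 0.56375629 -0.0303626   0.102     ]
(290, 236) [0.562 0.037 0.145]
(329, 195) [ 0.644 -0.039  0.145]
(369, 236) [ 0.564 -0.118  0.145]
(329, 275) [ 0.487 -0.04   0.145]
scene glass [ 0.56671639 -0.02907423  0.102     ]
red [ 0.50889476 -0.32946097  0.12      ] ring [0.48545737 0.36056568 0.074     ]
tool delta to lid centre [-0.53598623  0.5403558   0.11183599]
```

```bash
python3 -m jog '-0.04 0.04 -0.01 0 0.091; -0.04 0.04 -0.01 0 0.091; -0.04 0.04 -0.01 0 0.091; -0.04 0.04 0 0 0.091; -0.04 0.04 0 0 0.091'; python3 -m jog '-0.04 0.04 0 0 0.091; -0.04 0.04 0 0 0.091; -0.04 0.04 0 0 0.091; -0.04 0.04 0 0 0.091; -0.04 0.04 0 0 0.091';  python3 -m jog '-0.04 0.04 0 0 0.091; -0.04 0.03 0 0 0.091; -0.03 0 0 0 0.091; 0 0 0 10 0.091; 0 0 0 10 0.091'
python3 -m jog '0 0 0 10 0.091; 0 0 0 0 0.091'
python3 - <<'E'
from h import *
C=cam("wrist");p,r,s=pose();print(p,r,s['clock'],s['q'])
im=capture("wrist");cv2.imwrite("pics/w1.png",im[:,:,::-1])
print(proj(C,(.565,-.033,.102)))
E
```

```text
clock: 0.72
ee_pos: [0.3588, 0.4002, 0.244]
tcp_rot: [3.141, -0.0, 1.223]
force: [1.1, -0.3, -0.2]
finger_gap: 0.091
clock: 1.35
ee_pos: [0.4787, 0.1439, 0.244]
tcp_rot: [3.141, -0.0, 1.223]
force: [1.1, 0.3, 0.4]
finger_gap: 0.091
clock: 1.98
ee_pos: [0.5063, 0.018, 0.2438]
tcp_rot: [-3.141, 0.0, 0.867]
force: [0.4, 0.2, -0.3]
finger_gap: 0.0911
clock: 2.22
ee_pos: [0.5064, 0.0184, 0.2438]
tcp_rot: [-3.141, 0.0, 0.7]
force: [0.5, -0.2, -0.1]
finger_gap: 0.0913
[0.50644512 0.018426   0.24375194] [-3.14135620e+00  3.01636425e-04  7.00414663e-01] 2.225 [-9.61659051e-03  3.06436541e-02  2.10069966e+00 -2.04387917e-05
  1.01063222e+00 -7.10020354e-01]
(np.float64(332.8852414467154), np.float64(300.06585437611614))
```

View pics/w1.png

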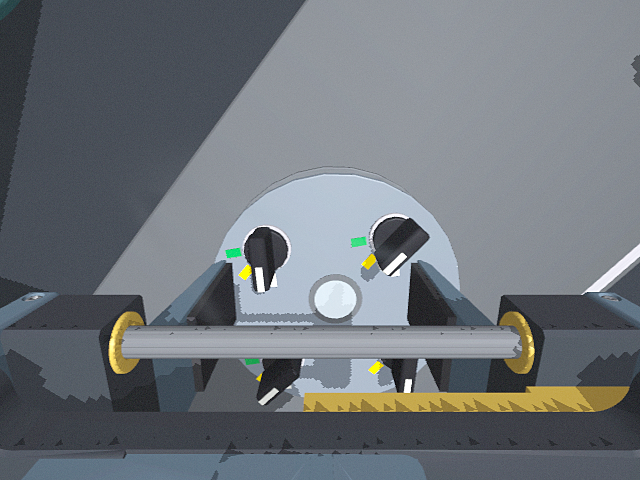

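The wrist view shows clamp3 at (265,255) loose, clamp2 at (400,240) snug, and clamp4 and clamp1 partly hidden below. The glass is at (335,300), close to the predicted (333,300). I'll shift along tool +y to see the whole lid and then fit the ticks.

```bash
python3 -m jog '0 0.06 0 0 0.091; 0.01 0.055 0 0 0.091; 0 0 0 0 0.091; 0 0 0 0 0.091'
cat > look.py <<'E'
from h import *
def ticks(im,C):
    hsv=cv2.cvtColor(im,cv2.COLOR_RGB2HSV)
    m={'g':cv2.inRange(hsv,(50,120,60),(80,255,255)),'y':cv2.inRange(hsv,(22,150,120),(34,255,255)),'w':cv2.inRange(hsv,(0,0,215),(179,25,255))}
    out={}
    for k,M in m.items():
        n,_,st,ce=cv2.connectedComponentsWithStats(M)
        out[k]=[(ce[i].round(1).tolist(),int(st[i,4]),ray(C,ce[i],.102).round(4)) for i in range(1,n) if st[i,4]>15 and ce[i][1]<400]
    return out
E
python3 - <<'E'
from look import *
C=cam("wrist");p,r,s=pose();print(p,r,s['clock'])
im=capture("wrist");cv2.imwrite("pics/w2.png",im[:,:,::-1]);np.save("w2.npy",im)
for k,v in ticks(im,C).items():
    for t in v:print(k,*t)
E
```

```text
clock: 2.78
ee_pos: [0.5877, -0.0629, 0.2434]
tcp_rot: [-3.141, 0.001, 0.702]
force: [-0.5, 0.3, 0.3]
finger_gap: 0.0911
[ 0.58770244 -0.06290252  0.24342134] [-3.14067002e+00  7.15924976e-04  7.01581053e-01] 2.775
g [350.8, 109.0] 163 [0.5439 0.0275 0.102 ]
g [211.8, 122.6] 165 [ 0.4621 -0.0556  0.102 ]
g [359.6, 242.7] 123 [ 0.627  -0.0542  0.102 ]
g [234.3, 253.7] 120 [ 0.5453 -0.1373  0.102 ]
y [363.3, 133.0] 161 [0.5646 0.0199 0.102 ]
y [226.1, 146.4] 146 [ 0.4826 -0.0636  0.102 ]
y [370.4, 262.2] 125 [ 0.6474 -0.0619  0.102 ]
y [336.9, 304.8] 81 [ 0.6523 -0.1154  0.102 ]
y [122.9, 342.4] 684 [ 0.5156 -0.2856  0.102 ]
y [522.8, 327.7] 220 [ 0.8092 -0.0156  0.102 ]
y [525.0, 362.0] 210 [ 0.8411 -0.0403  0.102 ]
y [462.1, 399.9] 4902 [ 0.8263 -0.114   0.102 ]
y [581.1, 390.2] 16 [ 0.9124 -0.0251  0.102 ]
w [377.6, 82.5] 127 [0.5471 0.0566 0.102 ]
w [268.3, 108.9] 148 [ 0.4916 -0.0166  0.102 ]
w [390.6, 109.7] 236 [0.5694 0.0483 0.102 ]
w [411.0, 117.3] 18 [0.5865 0.0549 0.102 ]
w [238.0, 129.9] 239 [ 0.4824 -0.0462  0.102 ]
w [391.0, 142.5] 189 [0.5877 0.0294 0.102 ]
w [256.7, 157.1] 110 [ 0.5079 -0.0539  0.102 ]
w [560.4, 231.8] 2192 [0.7596 0.0716 0.102 ]
w [325.5, 179.0] 1618 [ 0.5652 -0.03    0.102 ]
w [383.2, 221.7] 83 [ 0.63   -0.0256  0.102 ]
w [413.1, 221.9] 16 [ 0.6507 -0.0083  0.102 ]
w [262.9, 232.3] 126 [ 0.5529 -0.1037  0.102 ]
w [289.2, 252.8] 52 [ 0.5836 -0.1037  0.102 ]
w [404.8, 268.1] 172 [ 0.6761 -0.0454  0.102 ]
w [249.8, 277.1] 160 [ 0.5704 -0.1468  0.102 ]
w [627.6, 283.1] 261 [0.8485 0.0803 0.102 ]
w [272.5, 280.4] 129 [ 0.5889 -0.1355  0.102 ]
w [405.5, 375.8] 421 [ 0.7597 -0.131   0.102 ]
```

View pics/w2.png

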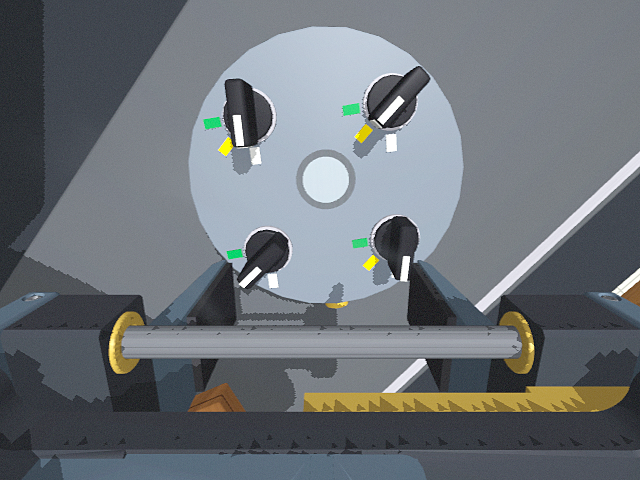

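The second wrist view shows all four knobs. The stripes are at (238,130) for clamp3, (391,110) for clamp2, (250,277) for clamp4 and (405,268) for clamp1. The ticks were segmented cleanly, apart from clamp4's yellow and clamp1's white, which are covered.

```bash
cat > fit.py <<'E'
from h import *
from scipy.optimize import least_squares
g={2:(.5439,.0275),3:(.4621,-.0556),1:(.627,-.0542),4:(.5453,-.1373)}
y={2:(.5646,.0199),3:(.4826,-.0636),1:(.6474,-.0619)}
w={2:(.5877,.0294),4:(.5889,-.1355)}
k={1:(1,1),2:(-1,1),3:(-1,-1),4:(1,-1)}
def kn(P,i,r=0.,th=0.):
    c,s=np.cos(P[2]),np.sin(P[2]);R=np.array([[c,-s],[s,c]])
    return np.array(P[:2])+R@(.058*np.array(k[i])+r*np.array([np.cos(th),-np.sin(th)]))
def f(P):return np.concatenate([kn(P,i,P[3],t)-q for d,t in((g,1.5),(y,.8),(w,0.))for i,q in d.items()])
s=least_squares(f,[.565,-.03,-.78,.03]);P=s.x
if __name__=="__main__":
    print(P.round(4),"res mm",(s.fun*1e3).round(1))
    C=None
    p=np.array([0.58770244,-0.06290252,0.24342134]);T=camera_info("wrist")
    R=Ro.from_euler('xyz',[-3.14067002e+00,7.15924976e-04,7.01581053e-01]).as_matrix();C=(R@T['T_tool_cam'][:3,:3],R@T['T_tool_cam'][:3,3]+p,T)
    for i,uv in{1:(404.8,268.1),2:(390.6,109.7),3:(238,129.9),4:(249.8,277.1)}.items():
        d=ray(C,uv,.148)[:2]-kn(P,i);a=np.arctan2(d[1],d[0])
        print(i,kn(P,i).round(4),"r",np.hypot(*d).round(4),"turn",round(P[2]-a,3),"tick-rel world bar deg",round(np.degrees(a),1))
E
python3 fit.py
```

```text
[ 0.5654 -0.0305 -0.777   0.0321] res mm [-0.  -0.4  0.4  0.  -0.4 -0.  -0.1  0.4 -0.1 -0.5  0.5  0.3 -0.2  0.
 -0.1 -0.4  0.   0.5]
1 [ 0.6474 -0.0298] r 0.0123 turn 0.061 tick-rel world bar deg -48.0
2 [0.5647 0.0515] r 0.0106 turn 0.798 tick-rel world bar deg -90.2
3 [ 0.4833 -0.0312] r 0.011 turn 0.099 tick-rel world bar deg -50.2
4 [ 0.5661 -0.1125] r 0.0129 turn 0.842 tick-rel world bar deg -92.8
```

The fit has residuals under 0.5 mm. The turns come out at 0.06, 0.80, 0.10 and 0.84 rad. I'll start with clamp1.

```bash
python3 -m jog '0.0335 0.0066 0 0 0.05; 0.0335 0.0066 0 0 0.04; 0 0 0 -1.8 0.04; 0 0 0.04 0 0.04; 0 0 0.04 0 0.04'
python3 -m jog '0 0 0 0 0.04; 0 0 0 0 0.04'
python3 - <<'E'
from fit import *
C=cam("wrist");p,r,s=pose();R=Ro.from_euler('xyz',r).as_matrix();print(p,np.degrees(r[2]),s['finger_gap'])
print("tool delta",(R.T@(np.r_[kn(P,1),.120]-p)).round(4))
im=capture("wrist");cv2.imwrite("pics/w3.png",im[:,:,::-1])
E
```

```text
clock: 3.45
ee_pos: [0.6471, -0.0296, 0.1636]
tcp_rot: [3.141, -0.0, 0.733]
force: [0.0, -0.1, 0.0]
finger_gap: 0.0438
clock: 3.7
ee_pos: [0.6483, -0.03, 0.1656]
tcp_rot: [3.141, -0.001, 0.732]
force: [-0.3, 0.6, 0.3]
finger_gap: 0.0404
[ 0.64832556 -0.0300254   0.16559419] 41.921921955075 0.040428333803685004
tool delta [-0.0006 -0.0008  0.0456]
```

View pics/w3.png

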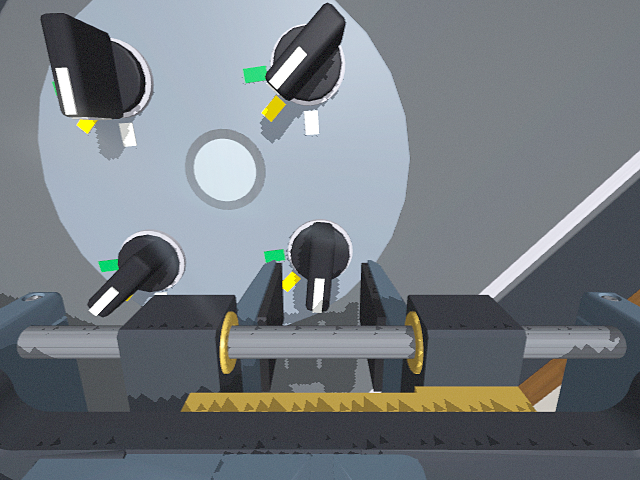

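The fingers straddle clamp1's bar evenly, with the bar at about (320,270) between fingers at 270 and 370. I'll descend, grip, and turn by 42.4°.

```bash
python3 -m jog '0 0 0.0456 0 0.04; 0 0 0 0 0.04; 0 0 0 0 0.0; 0 0 0 0 0.0; 0 0 0 0 0.0' 25; python3 -m jog '0 0 0 0 0.0; 0 0 0 10.6 0.0;0 0 0 10.6 0.0;0 0 0 10.6 0.0;0 0 0 10.6 0.0'; python3 -m jog '0 0 0 0 0.0; 0 0 0 0 0.0; 0 0 0 0 0.0'
```

```text
clock: 4.38
ee_pos: [0.6482, -0.0309, 0.1196]
tcp_rot: [3.14, 0.001, 0.731]
force: [-9.9, -13.8, 21.5]
finger_gap: 0.0138
clock: 5.0
ee_pos: [0.6467, -0.0315, 0.1197]
tcp_rot: [3.14, 0.003, -0.015]
force: [-20.1, -12.2, 20.6]
finger_gap: 0.014
clock: 5.38
ee_pos: [0.6467, -0.0315, 0.1197]
tcp_rot: [3.14, 0.003, -0.009]
force: [-17.7, -12.1, 19.5]
finger_gap: 0.0137
```

```bash
python3 -m jog '0 0 0 0 0.04; 0 0 0 0 0.04; 0 0 0 0 0.04;0 0 -0.05 0 0.04; -0.055 0 0 0 0.04';  python3 -m jog '-0.055 0 0 0 0.04; -0.054 0 0 0 0.04; 0 0 0 -10 0.04; 0 0 0 -10 0.04; 0 0 0 -10 0.04'
python3 -m jog '0 0 0 -10.2 0.04; 0 0 0 0 0.04; 0 0 0 0 0.04'
python3 - <<'E'
from fit import *
p,r,s=pose();R=Ro.from_euler('xyz',r).as_matrix();print(p,np.degrees(r[2]),s['force'])
print("tool delta",(R.T@(np.r_[kn(P,3),.121]-p)).round(4))
im=capture("wrist");cv2.imwrite("pics/w4.png",im[:,:,::-1])
E
```

```text
clock: 6.0
ee_pos: [0.5969, -0.0298, 0.172]
tcp_rot: [3.141, -0.007, -0.009]
force: [-0.2, 0.6, 0.2]
finger_gap: 0.0399
clock: 6.62
ee_pos: [0.4842, -0.0285, 0.1686]
tcp_rot: [3.141, -0.0, 0.52]
force: [-0.1, -1.1, 0.6]
finger_gap: 0.0401
clock: 7.0
ee_pos: [0.4841, -0.0285, 0.1684]
tcp_rot: [3.142, -0.0, 0.688]
force: [0.1, 0.2, 0.1]
finger_gap: 0.0398
[ 0.48414678 -0.02854726  0.16838147] 39.44430257294038 [0.07309537 0.16826499 0.05411299]
tool delta [-0.0023  0.0015  0.0474]
```

View pics/w4.png

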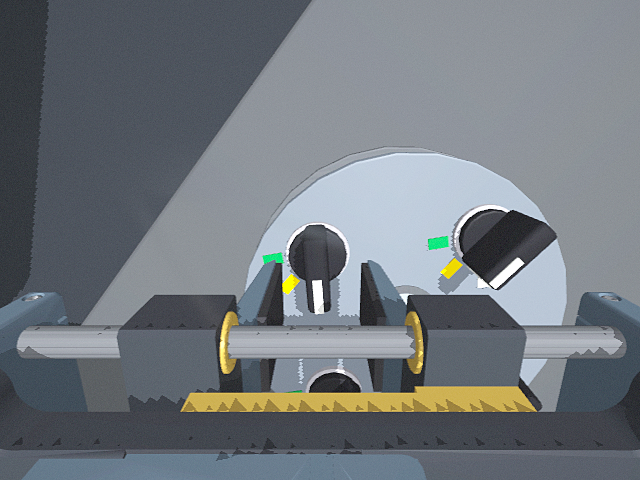

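Clamp3's bar is centred between the fingers, at column 318 against a finger midpoint of 321. I'll make a small correction, then grip and turn by 39.8°.

```bash
python3 -m jog '-0.002 0.002 0.0 0 0.04; 0 0 0.047 0 0.04; 0 0 0 0 0.04; 0 0 0 0 0.0; 0 0 0 0 0.0' 25; python3 -m jog '0 0 0 0 0.0; 0 0 0 0 0.0; 0 0 0 10 0.0;0 0 0 10 0.0;0 0 0 10 0.0'; python3 -m jog '0 0 0 9.8 0.0; 0 0 0 0 0.0; 0 0 0 0 0.0'; python3 -m jog '0 0 0 0 0.04; 0 0 0 0 0.04; 0 0 0 0 0.04;0 0 -0.05 0 0.04'
```

```text
clock: 7.68
ee_pos: [0.4847, -0.0315, 0.1228]
tcp_rot: [3.14, -0.001, 0.692]
force: [-0.4, -0.5, -0.2]
finger_gap: 0.0226
clock: 8.3
ee_pos: [0.4829, -0.0321, 0.1223]
tcp_rot: [3.141, 0.002, 0.164]
force: [-14.3, -9.9, 19.1]
finger_gap: 0.0137
clock: 8.68
ee_pos: [0.4826, -0.0321, 0.1223]
tcp_rot: [3.14, 0.003, -0.002]
force: [-16.0, -10.7, 20.3]
finger_gap: 0.0138
clock: 9.18
ee_pos: [0.4819, -0.0311, 0.1694]
tcp_rot: [-3.141, 0.006, -0.002]
force: [0.7, -0.2, 0.1]
finger_gap: 0.04
```

```bash
python3 -m jog '0 0 -0.06 0 0.04; 0.04 0.03 -0.02 0 0.04; 0.043 0.03 0 0 0.04; 0 0 0 0 0.04;0 0 0 0 0.04'
cat > chk.py <<'E'
from fit import *
import sys
C=cam("wrist");p,r,s=pose();print(p.round(4),np.degrees(r[2]),s['clock'])
im=capture("wrist");cv2.imwrite(sys.argv[1],im[:,:,::-1])
M=cv2.inRange(cv2.cvtColor(im,cv2.COLOR_RGB2HSV),(0,0,205),(179,30,255))
n,_,st,ce=cv2.connectedComponentsWithStats(M)
for i in k:
    c=kn(P,i)
    for j in range(1,n):
        if st[j,4]<30: continue
        X=ray(C,ce[j],.148)[:2]-c;rr=np.hypot(*X)
        if .006<rr<.02: print(i,ce[j].round(1),st[j,4],"r mm",round(rr*1e3,1),"turn",round((P[2]-np.arctan2(X[1],X[0])+np.pi)%(2*np.pi)-np.pi,3))
E
python3 chk.py pics/w5.png
```

```text
clock: 9.8
ee_pos: [0.5661, -0.0913, 0.2508]
tcp_rot: [-3.141, 0.001, -0.002]
force: [-0.1, 0.6, 0.5]
finger_gap: 0.0401
[ 0.5661 -0.0913  0.2508] -0.13668734652551195 9.8
1 [427.9 171.9] 214 r mm 11.4 turn 0.73
1 [439.2 179.8] 122 r mm 20.0 turn 0.28
2 [317.   52.5] 275 r mm 10.3 turn 0.842
3 [210.1 174.5] 206 r mm 11.6 turn 0.898
4 [319.2 274.2] 157 r mm 12.4 turn 0.882
```

View pics/w5.png

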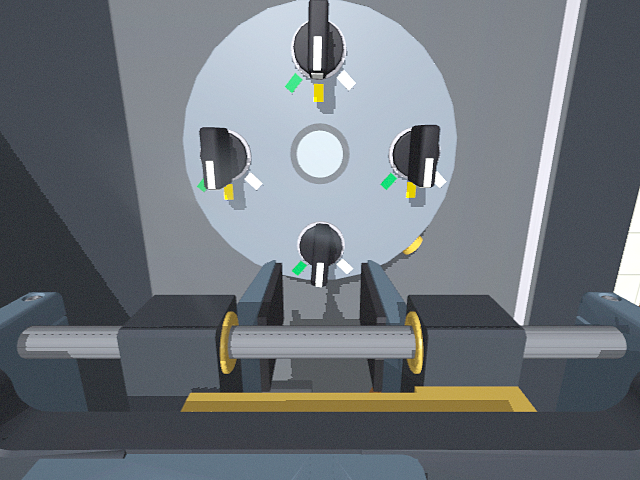

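The view shows all four bars pointing down the image, with their stripes at or near the yellow ticks. The ±0.08 spread on clamps 1 and 3 looks like a height-parallax effect, so I'll check it using the stripe direction, which doesn't depend on height.

```bash
cat > dirs.py <<'E'
from fit import *
import sys
def dirs(path,pts):
    C=cam("wrist");im=cv2.imread(path)
    M=cv2.inRange(cv2.cvtColor(im,cv2.COLOR_BGR2HSV),(0,0,205),(179,30,255));n,L=cv2.connectedComponents(M)
    for i,(u,v) in pts.items():
        a=L[int(v)-2:int(v)+3,int(u)-2:int(u)+3];l=a[a>0][0]
        q=np.argwhere(L==l)[:,::-1].astype(np.float32)
        W=np.array([ray(C,x,.15)[:2] for x in q]);d=np.linalg.svd(W-W.mean(0))[2][0]
        t=(P[2]-np.arctan2(d[1],d[0]))%np.pi
        print(i,"stripe-direction turn",round(t,3))
E
python3 -c "
from dirs import *
dirs('pics/w5.png',{1:(427.9,171.9),2:(317,52.5),3:(210.1,174.5),4:(319.2,274.2)})
# clamp4 move
p,r,s=pose();R=Ro.from_euler('xyz',r).as_matrix()
for i in(4,2):print(i,(R.T@(np.r_[kn(P,i),.122]-p)).round(4))"
```

```text
1 stripe-direction turn 0.8
2 stripe-direction turn 0.841
3 stripe-direction turn 0.796
4 stripe-direction turn 0.873
4 [0.0004 0.0215 0.1289]
2 [-0.0013 -0.1426  0.1289]
```

Both loose knobs are now at 0.80, so the first pass is done. Second pass: clamp4, then clamp2, then clamp1, then clamp3.

```bash
python3 -m jog '-0.0006 0.0225 0 0 0.04; 0 0 0.045 3 0.04; 0 0 0.0415 0 0.04; 0 0 0.042 0 0.04; 0 0 0 0 0.04' 25; python3 -m jog '0 0 0 0 0; 0 0 0 0 0.0; 0 0 0 0 0.0;0 0 0 0 0.0;0 0 0 9.4 0.0';python3 -m jog '0 0 0 9.4 0.0;0 0 0 9.4 0.0; 0 0 0 9.4 0.0; 0 0 0 0 0.0; 0 0 0 0 0.0'; python3 -m jog '0 0 0 0 0.04; 0 0 0 0 0.04; 0 0 0 0 0.04;0 0 -0.05 0 0.04; 0 0 0 0 0.04'
python3 -c "
from fit import *
p,r,s=pose();R=Ro.from_euler('xyz',r).as_matrix();print(np.degrees(r[2]))
for i in(4,2):print(i,(R.T@(np.r_[kn(P,i),.122]-p)).round(4))"
```

```text
clock: 10.48
ee_pos: [0.5636, -0.113, 0.1206]
tcp_rot: [-3.141, 0.005, -0.054]
force: [-0.5, 0.8, 0.9]
finger_gap: 0.0403
clock: 11.1
ee_pos: [0.5649, -0.1141, 0.124]
tcp_rot: [3.141, 0.003, -0.221]
force: [-15.9, 1.0, 18.8]
finger_gap: 0.0136
clock: 11.72
ee_pos: [0.5641, -0.1137, 0.124]
tcp_rot: [3.139, 0.004, -0.71]
force: [-21.8, 2.9, 24.2]
finger_gap: 0.0137
clock: 12.35
ee_pos: [0.5682, -0.1146, 0.1761]
tcp_rot: [-3.139, -0.005, -0.711]
force: [-0.1, -0.4, 0.3]
finger_gap: 0.0399
-40.73032865269311
4 [-0.0032 -0.0001  0.0541]
2 [-0.1113 -0.1235  0.0539]
```

```bash
python3 -m jog '-0.037 -0.041 0 0 0.04; -0.037 -0.041 0 0 0.04; -0.037 -0.041 0 0 0.04; 0 0 0 -9.7 0.04; 0 0 0 -9.7 0.04';python3 -m jog '0 0 0 -9.7 0.04; 0 0 0 -9.6 0.04; 0 0 0 0 0.04; 0 0 0 0 0.04'
python3 -c "
from fit import *
p,r,s=pose();R=Ro.from_euler('xyz',r).as_matrix();print(p,np.degrees(r[2]))
for i in(2,):print(i,(R.T@(np.r_[kn(P,i)-.001,.122]-p)).round(4))"
```

```text
clock: 12.98
ee_pos: [0.5619, 0.0524, 0.1722]
tcp_rot: [3.141, 0.0, -0.365]
force: [0.5, -0.2, -0.7]
finger_gap: 0.0399
clock: 13.48
ee_pos: [0.5621, 0.0515, 0.1725]
tcp_rot: [3.142, 0.0, -0.039]
force: [0.7, 0.1, -0.0]
finger_gap: 0.04
[0.56208411 0.0515453  0.17253594] -2.2460285647988485
2 [0.0017 0.001  0.0505]
```

```bash
python3 -m jog '0.0017 0.001 0 0 0.04; 0 0 0.05 0 0.04; 0 0 0 0 0.04; 0 0 0 0 0.0; 0 0 0 0 0.0' 25; python3 -m jog '0 0 0 0 0.0;0 0 0 0 0.0;0 0 0 9.6 0.0;0 0 0 9.6 0.0;0 0 0 9.6 0.0';python3 -m jog '0 0 0 9.6 0.0; 0 0 0 0 0.0; 0 0 0 0 0.0'; python3 -m jog '0 0 0 0 0.04; 0 0 0 0 0.04; 0 0 0 0 0.04;0 0 -0.05 0 0.04; 0 0 0 0 0.04'
python3 -c "
from fit import *
p,r,s=pose();R=Ro.from_euler('xyz',r).as_matrix();print(np.degrees(r[2]))
for i in(1,):print(i,(R.T@(np.r_[kn(P,i)-.001,.122]-p)).round(4))"
```

```text
clock: 14.1
ee_pos: [0.5648, 0.0506, 0.1244]
tcp_rot: [-3.141, -0.002, -0.036]
force: [0.6, 0.9, -0.6]
finger_gap: 0.0231
clock: 14.72
ee_pos: [0.5632, 0.0507, 0.124]
tcp_rot: [3.141, 0.001, -0.544]
force: [-12.2, 3.0, 17.5]
finger_gap: 0.0138
clock: 15.1
ee_pos: [0.563, 0.0509, 0.124]
tcp_rot: [3.141, 0.002, -0.706]
force: [-12.9, 3.3, 17.1]
finger_gap: 0.0139
clock: 15.72
ee_pos: [0.5659, 0.0506, 0.176]
tcp_rot: [-3.138, -0.004, -0.706]
force: [0.7, -0.9, -0.1]
finger_gap: 0.0396
-40.43218635226524
1 [0.1138 0.01   0.0545]
```

```bash
python3 -m jog '0 0 -0.06 0 0.04; 0.02 0.055 -0.02 0 0.04; 0.033 0.05 0 0 0.04; 0 0.015 0 0 0.04;0 0 0 0 0.04'; python3 -m jog '0 0 0 0 0.04'
python3 chk.py pics/w6.png
```

```text
clock: 16.35
ee_pos: [0.5257, -0.0755, 0.2523]
tcp_rot: [3.141, 0.001, -0.707]
force: [0.6, 0.4, -0.1]
finger_gap: 0.04
clock: 16.48
ee_pos: [0.5265, -0.0743, 0.2525]
tcp_rot: [3.141, 0.0, -0.705]
force: [0.7, -0.5, 0.4]
finger_gap: 0.0395
[ 0.5265 -0.0743  0.2525] -40.39028759137686 16.475
1 [418.4  97.7] 240 r mm 11.6 turn 0.738
2 [257.6  75.3] 7955 r mm 8.2 turn 0.143
2 [245.9  89.4] 256 r mm 11.1 turn 1.577
3 [253.5 241.3] 181 r mm 11.9 turn 0.892
4 [387.7 253.7] 167 r mm 12.1 turn 1.468
```

View pics/w6.png

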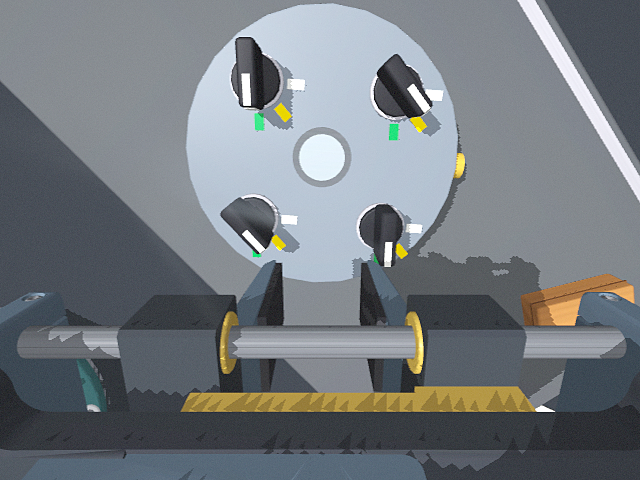

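Clamp2, with its stripe at (246,89), and clamp4, at (388,254), both lie on green. Clamps 1 and 3 are still at yellow. Next is clamp1.

```bash
python3 -c "
from dirs import *
dirs('pics/w6.png',{2:(245.9,89.4),4:(387.7,253.7),1:(418.4,97.7),3:(253.5,241.3)})"
python3 -m jog '0 0 0 -10 0.04; 0 0 0 -10 0.04; 0 0 0 -10 0.04; 0 0 0 -10 0.04; 0.06 0 0.015 0 0.04'; python3 -m jog '0.06 0 0.015 0 0.04; 0 -0.042 0.045 0 0.04; 0 0 0 0 0.04; 0 0 0 0 0.04'
python3 -c "
from fit import *
p,r,s=pose();R=Ro.from_euler('xyz',r).as_matrix();print(p,np.degrees(r[2]))
for i in(1,):print(i,(R.T@(np.r_[kn(P,i)-.001,.122]-p)).round(4))"
```

```text
2 stripe-direction turn 1.504
4 stripe-direction turn 1.487
1 stripe-direction turn 0.793
3 stripe-direction turn 0.763
clock: 17.15
ee_pos: [0.5863, -0.0746, 0.2389]
tcp_rot: [3.141, -0.002, -0.004]
force: [-0.4, -0.7, 1.6]
finger_gap: 0.04
clock: 17.65
ee_pos: [0.647, -0.0334, 0.1781]
tcp_rot: [3.141, -0.0, -0.006]
force: [0.3, -0.6, -0.3]
finger_gap: 0.0403
[ 0.64700652 -0.03338297  0.17808271] -0.3406416724681311
1 [-0.0006 -0.0026  0.0561]
```

Turning clamp1 by 40.2°.

```bash
python3 -m jog '-0.0006 -0.002 0 0 0.04; 0 0 0.055 0 0.04; 0 0 0 0 0.04; 0 0 0 0 0.0; 0 0 0 0 0.0' 25; python3 -m jog '0 0 0 0 0.0;0 0 0 0 0.0;0 0 0 10 0.0;0 0 0 10 0.0;0 0 0 10.1 0.0';python3 -m jog '0 0 0 10.1 0.0; 0 0 0 0 0.0; 0 0 0 0 0.0'; python3 -m jog '0 0 0 0 0.04; 0 0 0 0 0.04; 0 0 0 0 0.04;0 0 -0.05 0 0.04; 0 0 0 -10 0.04'
python3 -m jog '0 0 0 -10 0.04; 0 0 0 -10 0.04; 0 0 0 -10 0.04; -0.055 0 0 0 0.04; -0.055 0 0 0 0.04'; python3 -m jog '-0.054 0 0 0 0.04; 0 0 0 0 0.04; 0 0 0 0 0.04'
python3 -c "
from fit import *
p,r,s=pose();R=Ro.from_euler('xyz',r).as_matrix();print(p,np.degrees(r[2]))
for i in(3,):print(i,(R.T@(np.r_[kn(P,i)-.001,.122]-p)).round(4))"
```

```text
clock: 18.27
ee_pos: [0.6473, -0.0323, 0.1251]
tcp_rot: [3.141, -0.003, -0.008]
force: [0.0, 0.0, -0.6]
finger_gap: 0.0228
clock: 18.9
ee_pos: [0.6452, -0.0319, 0.1243]
tcp_rot: [3.141, 0.002, -0.538]
force: [-15.9, 3.8, 20.7]
finger_gap: 0.014
clock: 19.27
ee_pos: [0.6448, -0.0316, 0.1243]
tcp_rot: [3.14, 0.003, -0.709]
force: [-17.0, 4.5, 21.3]
finger_gap: 0.0138
clock: 19.9
ee_pos: [0.6482, -0.0323, 0.1764]
tcp_rot: [-3.139, -0.005, -0.532]
force: [-0.1, -0.9, 0.7]
finger_gap: 0.0399
clock: 20.52
ee_pos: [0.5348, -0.0309, 0.1725]
tcp_rot: [3.142, 0.0, -0.011]
force: [0.0, -0.0, 0.4]
finger_gap: 0.0396
clock: 20.9
ee_pos: [0.4829, -0.0304, 0.1734]
tcp_rot: [3.141, -0.001, -0.011]
force: [0.4, 0.3, 0.1]
finger_gap: 0.04
[ 0.48292412 -0.03044508  0.17336919] -0.6315287568770913
3 [-0.0006  0.0017  0.0514]
```

```bash
python3 -m jog '-0.0006 0.0017 0 0 0.04; 0 0 0.05 0 0.04; 0 0 0 0 0.04; 0 0 0 0 0.0; 0 0 0 0 0.0' 25; python3 -m jog '0 0 0 0 0.0;0 0 0 0 0.0;0 0 0 10 0.0;0 0 0 10 0.0;0 0 0 10 0.0';python3 -m jog '0 0 0 10 0.0; 0 0 0 0 0.0; 0 0 0 0 0.0'; python3 -m jog '0 0 0 0 0.04; 0 0 0 0 0.04; 0 0 0 0 0.04;0 0 -0.06 0 0.04; 0.02 0 -0.02 0 0.04'
python3 -m jog '0.035 0.033 0 0 0.04; 0.03 0.032 0 0 0.04; 0 0.05 0 0 0.04; 0 0 0 0 0.04; 0 0 0 0 0.04'
python3 chk.py pics/w7.png
```

```text
clock: 21.52
ee_pos: [0.4825, -0.0321, 0.1243]
tcp_rot: [3.141, -0.002, -0.011]
force: [-0.8, 0.2, 0.2]
finger_gap: 0.0228
clock: 22.15
ee_pos: [0.4818, -0.032, 0.1239]
tcp_rot: [-3.141, -0.0, -0.54]
force: [-6.4, 2.6, 15.5]
finger_gap: 0.0137
clock: 22.52
ee_pos: [0.4816, -0.0318, 0.1239]
tcp_rot: [-3.141, 0.0, -0.709]
force: [-6.2, 3.2, 16.5]
finger_gap: 0.0137
clock: 23.15
ee_pos: [0.4974, -0.0449, 0.2056]
tcp_rot: [-3.14, -0.002, -0.708]
force: [0.2, -0.4, 0.5]
finger_gap: 0.0398
clock: 23.78
ee_pos: [0.4713, -0.1746, 0.2029]
tcp_rot: [-3.141, -0.0, -0.71]
force: [0.7, -0.1, -0.1]
finger_gap: 0.0395
[ 0.4713 -0.1746  0.2029] -40.66374135983707 23.775
3 [174.1  86.9] 374 r mm 11.1 turn 1.642
4 [401.1  65.8] 44 r mm 17.7 turn -0.549
4 [373.1 100.9] 373 r mm 10.9 turn 1.484
```

View pics/w7.png

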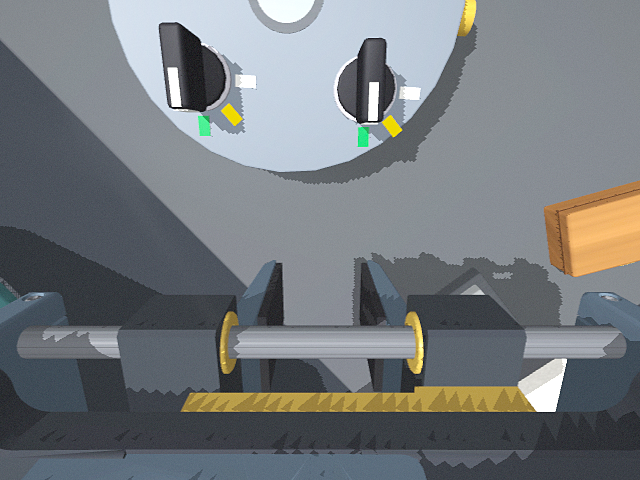

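Clamps 3 and 4 are on green, but I overshot the view. I'll back up to see all four.

```bash
python3 -m jog '0.008 -0.045 -0.03 0 0.04; 0 -0.025 -0.035 0 0.04; 0 0 0 0 0.04; 0 0 0 0 0.04;0 0 0 0 0.04'
python3 chk.py pics/w8.png; python3 -c "
from h import *
im=capture('top');cv2.imwrite('pics/top1.png',im[:,:,::-1]);a=cv2.imread('pics/top0.png')
b=np.vstack([a[110:330,100:530],cv2.imread('pics/top1.png')[110:330,100:530]]);cv2.imwrite('pics/cmp.png',b)"
```

```text
clock: 24.45
ee_pos: [0.522, -0.1266, 0.2667]
tcp_rot: [3.141, 0.002, -0.709]
force: [-0.4, 0.1, -0.7]
finger_gap: 0.04
[ 0.522  -0.1266  0.2667] -40.63099359833372 24.45
1 [364.4  39.8] 260 r mm 10.7 turn 1.488
2 [203.   27.4] 270 r mm 10.5 turn 1.609
3 [206.8 188.8] 186 r mm 11.9 turn 1.605
4 [328.8 175.6] 169 r mm 18.7 turn -2.841
4 [350.  199.1] 190 r mm 12.4 turn 1.493
```

View pics/w8.png

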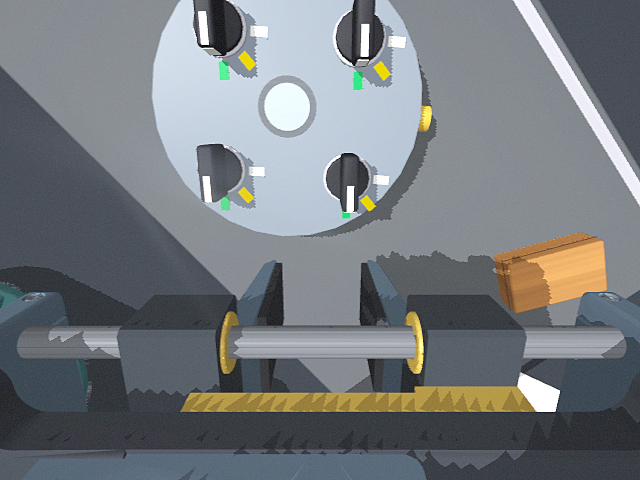

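View pics/cmp.png

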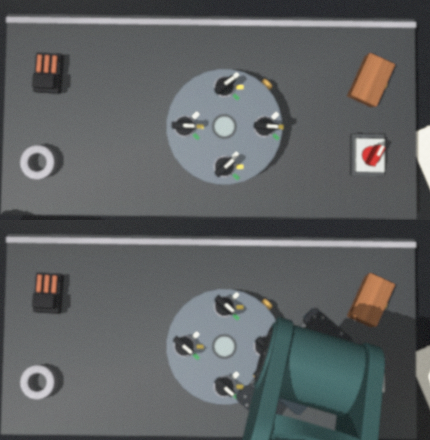

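The wrist view shows all four bars pointing at their green ticks. In the top comparison the sample, ring and case are where they were, and the arm hides the red knob, which I never approached. One last direction check, then I hand in.

```bash
python3 -c "
from dirs import *
dirs('pics/w8.png',{1:(364.4,39.8),2:(203,27.4),3:(206.8,188.8),4:(350,199.1)})
from station import ctrl
print(ctrl.close_job(),pose()[2]['clock'])"
```

```text
1 stripe-direction turn 1.475
2 stripe-direction turn 1.493
3 stripe-direction turn 1.491
4 stripe-direction turn 1.482
the job is handed in; nothing more can be done
the job is handed in; nothing more can be done
```

All four black knobs are turned on to their green ticks, and the job was handed in at about 24.5 s of the 72 s allowed. The hand-in gives no verdict.

- **First pass:** I turned clamp1, then clamp3, to yellow. By stripe direction they read 0.80 and 0.80 rad, against 0.84 and 0.87 for clamp2 and clamp4. I checked this before any knob went further.
- **Second pass:** I went clamp4, clamp2, then clamp1, clamp3. The last stripe directions read 1.48, 1.49, 1.48 and 1.49 rad for clamps 1 to 4, against 1.5 for green.
- **Disagreement between checks:** Reading the angle from the stripe's position instead of its direction gave 1.49 to 1.61 rad. On clamps 2 and 3 that is past the hard stop at 1.5, so I put it down to parallax. The gripper's own final angles agreed with 1.5 rad.
- **Forces:** The wrist read up to about 33 N while gripping, well under 120 N. I think this came from position errors of 1–2 mm.
- **Other things on the plate:** The case, ring gauge and sample look unmoved in the top picture. The arm hid the red knob there, so I did not re-check it. The gripper never came nearer than about 16 cm to it.

The gripper was open, raised clear and touching nothing at hand-in.

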